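Seat and clamp a radio module in its test fixture

TASK

Push the radio module along the test fixture's rails until it is fully home against the connector block, then push the toggle clamp's lever over and down past its dead point so that it snaps into lock, its rubber foot pressing on the module. Only push: the module must not be lifted out of its nest, and the other things on the bench stay where they are.

Things in the scene. Friction and masses are not known exactly. Their poses are not given: they have to be found in the camera images.
- fixture: Bolted-down test fixture: plate 210 x 200 x 12 mm, two black rails 63 mm apart (tops at z 26), at the +x end a connector block 79 wide, face at x +60, top at z 50; steel toggle clamp on the -y side, on a riser. Origin: on the bench under the nest's middle; x along the rails towards the connector block, y away from the clamp, z up. Does not move.
- module: The radio module lying between the rails: aluminium box 110 x 60 x 34 mm, 0.24 to 0.48 kg, slides freely on the plate. Origin: centre of its underside, x along its length towards the connector block. It starts 23 to 49 mm short of home; home is at fixture x +5, y 0, z +12 mm, its front end touching the block. Its rear end (-x) is plain and free.
- clamp_foot: Rubber foot of the clamp, 17 mm across, under the free end of the clamp's steel bar. Origin: centre of its pressing face. Open, the bar slants up over the nest's edge, clear of the module (foot 60 to 80 mm, bar and spindle up to 110 mm above the bench); locked, the foot presses with about 40 N on the module's top at fixture x +10, y -7, z 46.
- clamp_lever (a joint): Toggle angle, rad: lever to the link below it. 1.45 to 1.82 at the start (open, lever standing, stays where left); falls as the lever is pushed over to -y and down. From 0.85 the rubber resists (up to about 5 N, 120 mm from the pin) and pushes a released lever back up; dead point at 0.20; beyond it the lever snaps down by itself to its stop at 0 (locked).
- lever_tip (a point): Free end of the lever's black round grip, 16 mm thick, on its axis, 145 mm from lever_pin; the grip is the last 95 mm. The lever swings in the plane fixture x = +10. Fixture y, z of this point in mm: joint 1.85: -121, 201; 1.63: -151, 193; 1.43: -166, 183; 1.16: -179, 168; 0.90: -188, 153; 0.63: -195, 136; 0.45: -199, 124; dead point -203, 107; locked -205, 92.
- lever_pin (a point): Pin joining the lever to the clamp's bar, on the line of the grip's axis. It shifts as the clamp closes. Fixture y, z in mm: joint 1.85: -74, 64; 1.43: -69, 75; 0.90: -63, 80; locked -60, 82. Fixture x +10.
- spare_module: Bystander: a second module of the same kind, 110 x 60 x 34 mm, loose on the bench beyond the fixture's +y edge. Leave alone. Origin: centre of its underside.
- adapter_a: Bystander: brass coaxial adapter, 16 mm across, 36 mm high, standing loose on the fixture plate in the corner beside the connector block and clamp. Origin: centre of its underside.
- adapter_b: Bystander: steel coaxial adapter, 16 mm across, 36 mm high, standing loose on the fixture plate in the -x, -y corner. Origin: centre of its underside.
- spanner: Bystander: small spanner, 140 mm, lying loose on the bench beside the fixture's -y edge, partly below the lever's sweep. Origin: middle of its underside.
- screwdriver: Bystander: screwdriver, 190 mm, lying on the bench to the robot's right. Origin: its underside.
- spray_can: Bystander: spray can, 52 mm across, 150 mm high, standing to the robot's right. Origin: centre of its underside.
- cap_tray: Bystander: black divided tray, 130 x 90 x 30 mm, to the robot's right. Origin: centre of its underside.
- meter: Bystander: handheld meter, 190 x 95 x 40 mm, lying to the robot's left. Origin: centre of its underside.
Mind the look-alikes: they are no part of the job. Leave any blue or pink look-alike of the module alone.

How it is judged (in metres and radians):
On the way, in this order (a step that is already met when the one before it is completed fails the run):
1. the module is home against the connector block (x of module in the frame of fixture above 0.003 m and z of module in the frame of fixture below 0.015 m), for 0.2 s.
2. the clamp lever is locked past its dead point with the foot pressing on the module (all of step 1 and value of joint clamp_lever below 0.08 rad and contact force between clamp_foot and module above 15 N), for 0.3 s.
At the end, for the whole second after the job is handed in: The module lies in the nest within 2 mm of the connector block and still, and the lever stands within 0.08 rad of its locked stop, past its dead point, with the foot pressing on the module by more than 15 N (all of step 2 and linear speed of module below 0.01 m/s); the robot touches nothing.
It fails at once if the module is lifted (more than 8 mm) or tipped in its nest (z of module in the frame of fixture above 0.02 m or angle between module's own z axis and vertical above 0.2 rad).
It fails at once if another thing on the bench is moved by more than 20 mm (distance of any of spare_module, adapter_a, adapter_b, spanner, screwdriver, spray_can, cap_tray, meter from where it was at the start of the episode above 0.02 m).
It also fails if it takes over 45 s, if anything falls off the work surface, if the arm or the gripper's body presses on something with over 40 N, if the wrist force passes 120 N, or if a joint passes its speed limit or range.

ROBOT

A 6-joint arm with a two-finger parallel gripper is mounted at the origin on the work surface. World frame = base frame: x ahead of the robot, y to its left, z up, the work surface at z = 0. Lengths are in mm, angles in rad, forces in N, time in s.
With the tool pointing down it reaches from about 275 to 1000 mm from the base axis. Payload 8.4 kg.
Tool frame: the origin (TCP) lies at the very end of the fingers, on their centre line; the grasp point (between the pads) lies 19 mm behind it; z points along the fingers, y is the direction in which the jaws open and shut (so a half turn about z gives the same grasp; the last joint's range is limited). The gripper opens to 85 mm and grips with 20 to 120 N. Pads are 22 mm wide; open, the fingers measure 114 mm over their backs; the gripper's body (76 mm by 85 mm) begins 54 mm behind the grasp point. The pads swing forward as they close: fully open they stand 13 mm farther back than shut.
Start: joints at [-1.17, 0.353, 1.633, -0, 1.155, -0.002], TCP at [244.996, -574.982, 209.881] pointing down, gripper open.
Joint ranges: [-2.63, 2.63], [-0.92, 2.1], [0.06, 2.66], [-1.3, 4.44], [0, 2.69], [-3.02, 3.02]. Speed limits (rad/s): [2.22, 2.22, 2.79, 3.14, 3.14, 3.14].

INTERFACE

Orientations are given as [roll, pitch, yaw] about the fixed x, y, z axes, in that order (R = Rz(yaw) Ry(pitch) Rx(roll)).
In Python, from rig import r gives the robot as it stands.
- The arm moves only by the tool jog_arm, never from a script. Its argument "increments" is text: rows parted by semicolons, each of 7 numbers parted by spaces: the shift along the tool's x, y, z in cm, then the turn, a rotation vector about the tool's x, y, z in rad, then the opening, from -1 (shut) to 1 (fully open). A call has exactly 8 rows; each row shifts and turns the commanded pose from where the row before left it, along the tool's axes as they then stand; what a row does not reach is not made up. A row lasts 1/10 s, in which the tool goes at most 50 mm and 8.59 degrees, less where a joint would pass 70% of its speed; a pose out of reach is approached as far as the arm can. A call with a gripper value outside its range is refused whole. The fingers move at their own pace and stop on an object; "squeeze" is the grip in N (left out, the last holds). Time passes only in rows, so rows that do not move let the fingers close, or fill a call up. It gives the time, the measured TCP pose, the force and the opening at its end, in the units of the state.
- r.sense(): the state, without advancing time (a new reading comes with each control period).
- r.grab_frame(name): name is "scene" or "top" or "wrist"; returns the picture (400x640x3 uint8, red, green, blue); there is no depth.
- r.camera_info(name): a dict with "K" (3x3 intrinsics, pixels), "rvec" (rotation vector, rad) and "tvec" (3), from world to camera coordinates, as OpenCV has them. Camera axes: x right, y down, z forward; pixel columns grow to the right and rows downward; lengths in mm; the calibration is good to about 2 mm. A picture is of the moment at which its call begins: read the wrist's pose just before it. camera_info takes no time and is no camera call; for the wrist camera it gives the pose at the moment of the call.
- r.sign_off(): hands the job in, once; it reports no verdict.
The state is a dict: "clock": time; "qpos": joint angles; "qvel": joint speeds; "joint_efforts": joint torques, N m; "eef_pos": TCP position; "tcp_rot": TCP orientation; "contact_force": force on the tool from outside, world axes, zero at the start; "wrist_torque": the same for the moment, N m; "opening": opening from 0.0 (shut) to 1.0 (fully open).
Only numpy, scipy, OpenCV 4.12 (cv2) and the standard library are available. Lean on these libraries where they do the work, as an engineer would, in place of code of your own. Each camera call takes 0.05 s, during which the arm holds its last target.

## Working session

There is one attempt and no reset: what is moved stays moved. The work goes in short steps, Python scripts to look and compute and a tool call to move; the robot and the scene stay as the last step left them, time stands still between calls to the robot, and variables do not carry over. Pictures are saved under pics/ and viewed, and the job is handed in when it is done.

Besides the shell and the picture viewer there is one more tool, called after "Request:" as a command line: name --argument value ..., lists and objects as JSON in quotes. jog_arm: Moves the arm, as the interface text tells. Its arguments: {"type":"object","properties":{"increments":{"type":"string"},"squeeze":{"type":"number"}},"required":["increments"]}

```bash
ls; mkdir -p pics
python3 - <<'E'
from rig import r
import cv2
for n in("scene","top"):
    im=r.grab_frame(n); cv2.imwrite(f"pics/{n}0.png",im[:,:,::-1]); print(n,r.camera_info(n))
print(r.sense())
E
```

```text
pics
scene {'K': array([[442.39410127,   0.        , 315.83888432],
       [  0.        , 442.39410127, 201.71375265],
       [  0.        ,   0.        ,   1.        ]]), 'rvec': array([ 1.8675548 ,  1.81571487, -0.61343052]), 'tvec': array([ -27.23594704, -390.04210371, 1745.04085825])}
top {'K': array([[503.50527216,   0.        , 318.10086291],
       [  0.        , 503.50527216, 198.93707512],
       [  0.        ,   0.        ,   1.        ]]), 'rvec': array([ 2.142071  , -2.15672838,  0.18279117]), 'tvec': array([   8.58020662,  570.23369847, 1644.30120558])}
{'clock': 0.1, 'qpos': array([-1.17042046e+00,  3.53611629e-01,  1.63408226e+00, -2.59159985e-05,
        1.15521432e+00, -2.39809340e-03]), 'qvel': array([-0.00044463, -0.00277881, -0.00111091,  0.00020839, -0.00161272,
        0.00124975]), 'joint_efforts': array([-2.17603636e-03, -6.06360626e+01, -3.42817855e+01, -1.23738487e-04,
        4.08260981e-03, -2.47642811e-05]), 'eef_pos': array([ 244.79001009, -574.55030451,  209.206706  ]), 'tcp_rot': array([-3.14027704e+00,  2.05413811e-05,  4.02784450e-01]), 'contact_force': array([-0.08094972,  0.33136371,  0.45592654]), 'wrist_torque': array([ 0.01747946, -0.03004629,  0.02083088]), 'opening': 0.999998861473981}
```

View pics/scene0.png

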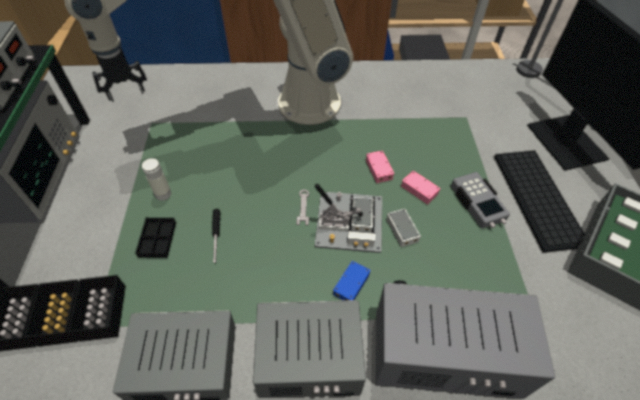

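View pics/top0.png

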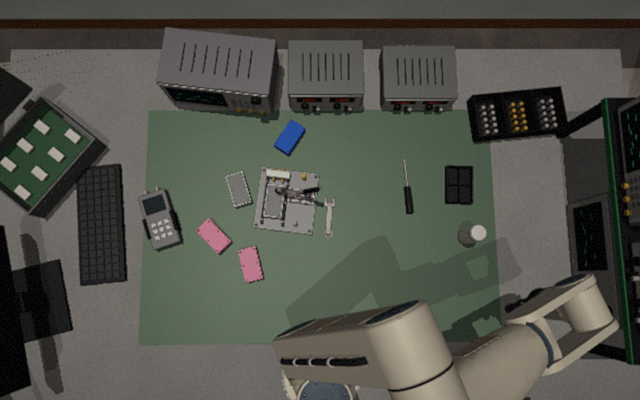

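Run:
```python
import cv2
a=cv2.imread("pics/top0.png")[155:245,215:345]; cv2.imwrite("pics/topc.png",cv2.resize(a,None,fx=6,fy=6,interpolation=cv2.INTER_CUBIC))
a=cv2.imread("pics/scene0.png")[170:260,290:430]; cv2.imwrite("pics/scenec.png",cv2.resize(a,None,fx=5.7,fy=5.7,interpolation=cv2.INTER_CUBIC))
```

```text
(no output)
```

View pics/topc.png

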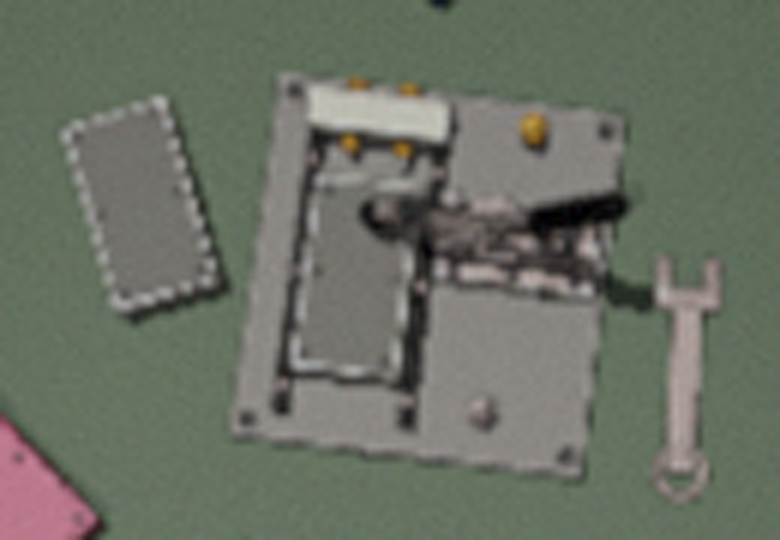

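View pics/scenec.png

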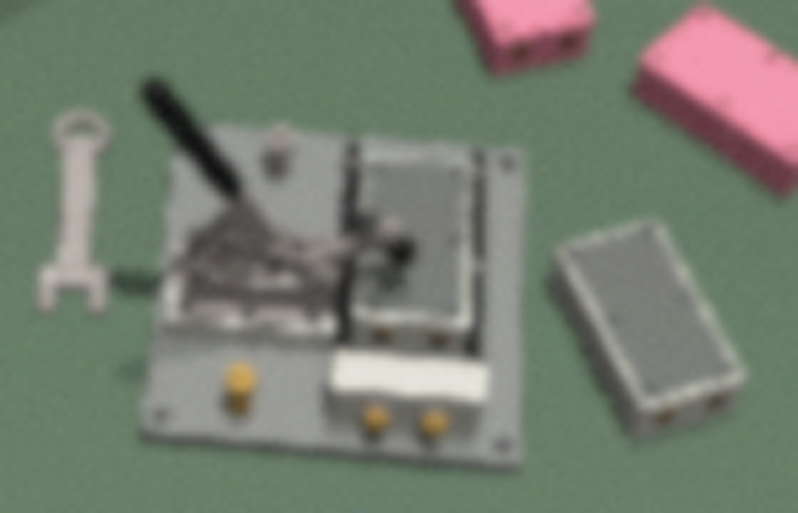

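The target is the grey module between the black rails (top ≈ px (274,202)). The grey box at (238,189) is the spare, and the pink and blue boxes are look-alikes. The crop shows the fixture, the clamp with its lever standing, and the module about 35 mm short of home. Next I'll compute the poses.

```bash
cat > h.py <<'E'
import numpy as np, cv2
from rig import r
def bp(cam,uv,z):
    c=r.camera_info(cam) if isinstance(cam,str) else cam
    R=cv2.Rodrigues(c["rvec"])[0]; t=c["tvec"]; C=-R.T@t
    d=R.T@np.linalg.inv(c["K"])@np.array([*uv,1.]); return C+d*(z-C[2])/d[2]
def pj(cam,P):
    c=r.camera_info(cam) if isinstance(cam,str) else cam
    return cv2.projectPoints(np.array(P,float).reshape(-1,1,3),c["rvec"],c["tvec"],c["K"],None)[0].reshape(-1,2)
E
python3 - <<'E'
from h import *
T=lambda p:((p[0]+.5)/6-.5+215,(p[1]+.5)/6-.5+155)
S=lambda p:((p[0]+.5)/5.7-.5+290,(p[1]+.5)/5.7-.5+170)
for n,p,z in [("pl+x+y",(281,72),12),("pl+x-y",(625,114),12),("pl-x-y",(582,477),12),("pl-x+y",(233,435),12),
 ("blk front+y",(308,131),50),("blk front-y",(447,141),50),("blk back+y",(313,84),50),("blk back-y",(452,98),50),
 ("mod rear+y",(290,366),46),("mod rear-y",(397,378),46),("rail end+y",(282,410),26),("rail end-y",(405,425),26),("modfront+y",(318,180),46),("tip",(622,203),190)]:
    print("T",n,bp("top",T(p),z).round(1))
for n,p,z in [("pl+x+y",(520,465),12),("pl+x-y",(143,437),12),("pl-x-y",(180,127),12),("pl-x+y",(527,150),12),("blk front+y",(488,372),50),("blk front-y",(335,350),50),("mod rear+y",(470,157),46),("mod rear-y",(362,152),46),("mod f+y",(470,320),46),("mod f-y",(355,310),46),("tip",(155,88),190)]:
    print("S",n,bp("scene",S(p),z).round(1))
E
```

```text
T pl+x+y [689.  198.5  12. ]
T pl+x-y [663.5   1.2  12. ]
T pl-x-y [455.1  27.1  12. ]
T pl-x+y [480.1 223.6  12. ]
T blk front+y [646.8 179.4  50. ]
T blk front-y [640.7 101.7  50. ]
T blk back+y [673.6 176.8  50. ]
T blk back-y [665.2  98.9  50. ]
T mod rear+y [514.9 188.7  46. ]
T mod rear-y [507.9 129.4  46. ]
T rail end+y [492.6 194.8  26. ]
T rail end-y [483.7 126.   26. ]
T modfront+y [619.6 173.9  46. ]
T tip [580.4   6.5 190. ]
S pl+x+y [691.9 201.2  12. ]
S pl+x-y [669.3   4.5  12. ]
S pl-x-y [460.6  31.5  12. ]
S pl-x+y [483.  229.9  12. ]
S blk front+y [658.2 184.   50. ]
S blk front-y [642.4 105.6  50. ]
S mod rear+y [513.6 190.4  46. ]
S mod rear-y [508.4 130.7  46. ]
S mod f+y [622.7 178.8  46. ]
S mod f-y [614.6 118.5  46. ]
S tip [578.2  13.  190. ]
```

```bash
cat >> h.py <<'E'
YAW=-0.12; O=np.array([587.1,149.3,0])
def f2w(p):
    c,s=np.cos(YAW),np.sin(YAW); return O+np.array([c*p[0]-s*p[1],s*p[0]+c*p[1],p[2]])
def w2f(p):
    c,s=np.cos(YAW),np.sin(YAW); d=np.array(p)-O; return np.array([c*d[0]+s*d[1],-s*d[0]+c*d[1],d[2]])
E
python3 - <<'E'
from h import *
s=r.sense(); yaw=s["tcp_rot"][2]; d=(f2w([-110,0,200])-s["eef_pos"])/18/10
print(d*180)
for i in range(18):
    dy=-0.13 if i<8 else 0
    t=np.array([np.cos(yaw),np.sin(yaw)]);n=np.array([np.sin(yaw),-np.cos(yaw)])
    print(f"{t@d[:2]:.2f} {n@d[:2]:.2f} {-d[2]:.2f} 0 0 {dy} -1;")
    yaw-=dy
print(yaw)
E
```

```text
[233.10103997 737.01864731  -9.206706  ]
2.80 -3.26 0.05 0 0 -0.13 -1;
3.20 -2.87 0.05 0 0 -0.13 -1;
3.54 -2.43 0.05 0 0 -0.13 -1;
3.83 -1.95 0.05 0 0 -0.13 -1;
4.05 -1.44 0.05 0 0 -0.13 -1;
4.20 -0.90 0.05 0 0 -0.13 -1;
4.28 -0.35 0.05 0 0 -0.13 -1;
4.29 0.21 0.05 0 0 -0.13 -1;
4.23 0.76 0.05 0 0 0 -1;
4.23 0.76 0.05 0 0 0 -1;
4.23 0.76 0.05 0 0 0 -1;
4.23 0.76 0.05 0 0 0 -1;
4.23 0.76 0.05 0 0 0 -1;
4.23 0.76 0.05 0 0 0 -1;
4.23 0.76 0.05 0 0 0 -1;
4.23 0.76 0.05 0 0 0 -1;
4.23 0.76 0.05 0 0 0 -1;
4.23 0.76 0.05 0 0 0 -1;
1.4427844500079896
```

Request:
jog_arm --increments "2.8 -3.3 0 0 0 -0.13 -1;3.2 -2.9 0 0 0 -0.13 -1;3.5 -2.4 0 0 0 -0.13 -1;3.8 -2 0 0 0 -0.13 -1;4 -1.4 0 0 0 -0.13 -1;4.2 -0.9 0 0 0 -0.13 -1;4.3 -0.4 0 0 0 -0.13 -1;4.3 0.2 0 0 0 -0.13 -1" --squeeze 40

```text
clock: 0.9
eef_pos: [347.3, -245.5, 209.8]
tcp_rot: [-3.141, -0.0, 1.448]
contact_force: [0.9, -0.3, 1.0]
opening: 0.002
```

Request:
jog_arm --increments "4.2 0.8 0 0 0 0 -1;4.2 0.8 0 0 0 0 -1;4.2 0.8 0 0 0 0 -1;4.2 0.8 0 0 0 0 -1;4.2 0.8 0 0 0 0 -1;4.2 0.8 0 0 0 0 -1;4.2 0.8 0 0 0 0 -1;4.2 0.8 0 0 0 0 -1"

```text
clock: 1.7
eef_pos: [453.7, 79.8, 209.8]
tcp_rot: [-3.142, 0.0, 1.443]
contact_force: [1.2, 0.4, 0.2]
opening: -0.004
```

Request:
jog_arm --increments "4.2 0.8 0 0 0 0 -1;4.2 0.8 0 0 0 0 -1;0 0 0 0 0 0 -1;0 0 0 0 0 0 -1;0 0 0 0 0 0 -1;0 0 0 0 0 0 -1;0 0 0 0 0 0 -1;0 0 0 0 0 0 -1"

```text
clock: 2.5
eef_pos: [480.3, 158.5, 210.0]
tcp_rot: [3.141, -0.0, 1.442]
contact_force: [-0.4, 0.8, 0.3]
opening: -0.001
```

Run:
```python
from h import *
s=r.sense(); print(s, w2f(s["eef_pos"]))
c=r.camera_info("wrist");im=r.grab_frame("wrist"); cv2.imwrite("pics/w1.png",im[:,:,::-1]); print(c)
im=r.grab_frame("top"); cv2.imwrite("pics/top1.png",im[:,:,::-1])
np.save("w1.npy",c,allow_pickle=True)
```

```text
{'clock': 2.5, 'qpos': array([ 3.15758149e-01,  1.66586375e-01,  1.88411055e+00, -2.76935898e-05,
        1.09071653e+00,  4.44910494e-01]), 'qvel': array([ 0.00594784,  0.00131053, -0.00403141,  0.00011338, -0.00029508,
        0.00198764]), 'joint_efforts': array([-1.89813873e-03, -4.54463732e+01, -3.28112090e+01, -6.64244217e-04,
        4.38712697e-03, -3.26149740e-03]), 'eef_pos': array([480.25594314, 158.46260368, 210.02978957]), 'tcp_rot': array([ 3.14142032e+00, -5.49507356e-05,  1.44165677e+00]), 'contact_force': array([-0.41503597,  0.82380259,  0.26254685]), 'wrist_torque': array([-0.07197151,  0.01403716, -0.00531856]), 'opening': -0.0013291663402487362} [-107.17257785   -3.69382582  210.02978957]
{'K': array([[279.17415752,   0.        , 319.784531  ],
       [  0.        , 279.17415752, 199.31150423],
       [  0.        ,   0.        ,   1.        ]]), 'rvec': array([-2.86306071,  0.18463795,  0.02689629]), 'tvec': array([-455.44947061,  175.52951106,  437.5719011 ])}
```

View pics/w1.png

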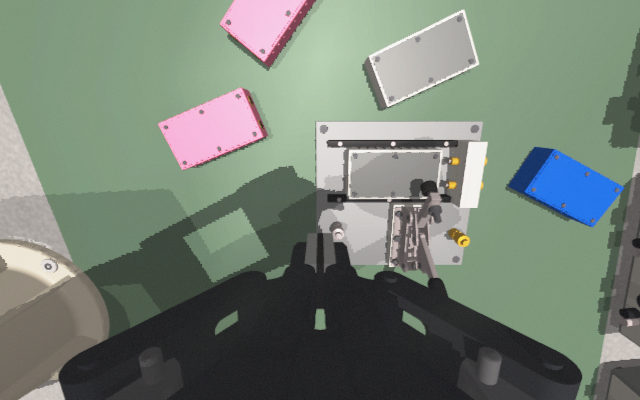

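Run:
```python
import cv2
a=cv2.imread("pics/w1.png")[110:275,305:495]; cv2.imwrite("pics/w1c.png",cv2.resize(a,None,fx=3.6,fy=3.6,interpolation=cv2.INTER_CUBIC))
```

```text
(no output)
```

View pics/w1c.png

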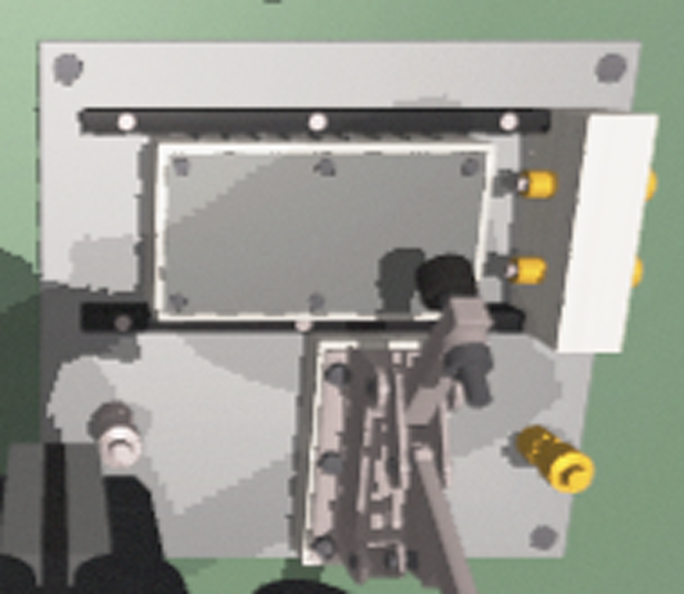

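Run:
```python
from h import *
c=np.load("w1.npy",allow_pickle=True).item()
W=lambda p:((p[0]+.5)/3.6-.5+305,(p[1]+.5)/3.6-.5+110)
for n,p,z in [("pl-x+y",(40,42),12),("pl+x+y",(640,42),12),("pl+x-y",(565,556),12),("blk f+y",(588,113),50),("blk f-y",(558,351),50),("rail+y end",(80,108),26),("rail+y end inner",(80,133),26),("rail -y end out",(80,331),26),("rail-y inner",(82,304),26),("mod r+y",(156,141),46),("mod r-y",(157,320),46),("mod f+y",(493,143),46),("mod f-y",(475,320),46),("ad_b top",(121,449),36),("tipish",(440,283),210)]:
    w=bp(c,W(p),z); print(n,w.round(1),w2f(w).round(1))
```

```text
pl-x+y [483.6 226.5  12. ] [-112.    64.3   12. ]
pl+x+y [689.6 199.8  12. ] [95.7 62.4 12. ]
pl+x-y [665.3   3.6  12. ] [  95.1 -135.3   12. ]
blk f+y [652.8 182.8  50. ] [61.2 41.2 50. ]
blk f-y [643.9 104.7  50. ] [ 61.7 -37.5  50. ]
rail+y end [494.4 203.4  26. ] [-98.5  42.6  26. ]
rail+y end inner [493.4 195.1  26. ] [-98.6  34.3  26. ]
rail -y end out [484.8 125.3  26. ] [-98.7 -36.   26. ]
rail-y inner [486.7 135.2  26. ] [-98. -26.  26.]
mod r+y [517.1 191.2  46. ] [-74.6  33.2  46. ]
mod r-y [511.3 131.6  46. ] [-73.1 -26.6  46. ]
mod f+y [624.7 176.6  46. ] [34.  31.6 46. ]
mod f-y [617.9 117.9  46. ] [ 34.4 -27.5  46. ]
ad_b top [494.2  82.3  36. ] [-84.2 -77.7  36. ]
tipish [547.7 179.2 210. ] [-42.7  25.  210. ]
```

Request:
jog_arm --increments "0.6 0.2 2 0 0 -0.01 -1;0 0 3 0 0 0 -1;0 0 3 0 0 0 -1;0 0 3 0 0 0 -1;0 0 3 0 0 0 -1;0 0 2.5 0 0 0 -1;0 0 1.5 0 0 0 -1;0 0 0 0 0 0 -1"

```text
clock: 3.4
eef_pos: [481.6, 164.2, 28.1]
tcp_rot: [-3.138, 0.002, 1.453]
contact_force: [-1.3, 0.4, 0.3]
opening: -0.001
```

Request:
jog_arm --increments "0 0.4 0 0 0 0 -1;0 0.4 0 0 0 0 -1;0 0.4 0 0 0 0 -1;0 0.4 0 0 0 0 -1;0 0.2 0 0 0 0 -1;0 0.2 0 0 0 0 -1;0 0 0 0 0 0 -1;0 0 0 0 0 0 -1"

```text
clock: 4.2
eef_pos: [502.8, 162.5, 29.8]
tcp_rot: [-3.141, 0.0, 1.453]
contact_force: [0.1, 0.4, 0.2]
opening: 0.002
```

```bash
sed -i 's/^YAW.*/YAW=-0.12; O=np.array([588.3,151.2,0])/' h.py
python3 - <<'E'
from h import *
s=r.sense(); print(s["clock"],w2f(s["eef_pos"]),s["contact_force"],s["tcp_rot"])
c=r.camera_info("wrist");im=r.grab_frame("wrist"); cv2.imwrite("pics/w2.png",im[:,:,::-1])
E
```

```text
4.2 [-86.26976733   0.95891321  29.83834377] [0.1345111  0.42748873 0.17543616] [-3.14138774e+00  6.01117840e-05  1.45273448e+00]
```

View pics/w2.png

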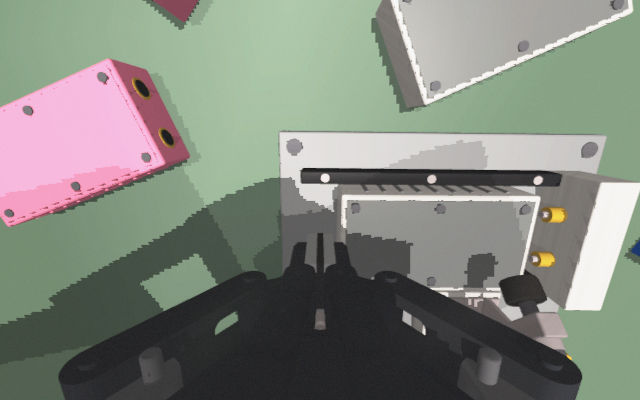

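Request:
jog_arm --increments "0 0 0 -0.1 0 0 -1;0 0 0.2 -0.1 0 0 -1;0 0 0 -0.1 0 0 -1;0 0.29 0.09 0 0 0 -1;0 0.29 0.09 0 0 0 -1;0 0.29 0.09 0 0 0 -1;0 0.29 0.09 0 0 0 -1;0 0 0 0 0 0 -1"

```text
clock: 5.05
eef_pos: [517.0, 159.7, 27.8]
tcp_rot: [2.856, 0.003, 1.45]
contact_force: [-1.0, 0.3, 0.4]
opening: -0.005
```

Run:
```python
from h import *
s=r.sense(); print(s["clock"],w2f(s["eef_pos"]),s["contact_force"],s["tcp_rot"])
c=r.camera_info("wrist");im=r.grab_frame("wrist"); cv2.imwrite("pics/w3.png",im[:,:,::-1])
```

```text
5.05 [-7.18196388e+01 -7.12468793e-02  2.77624426e+01] [-0.98785152  0.2836412   0.38786396] [2.85601575 0.00294873 1.45014891]
```

View pics/w3.png

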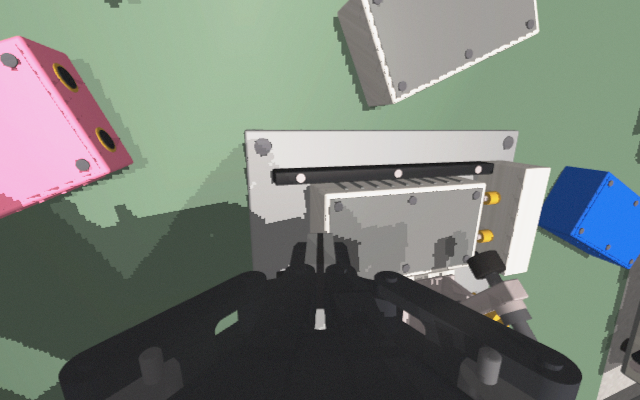

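Request:
jog_arm --increments "0 0.19 0.06 0 0 0 -1;0 0.19 0.06 0 0 0 -1;0 0.1 0.03 0 0 0 -1;0 0.1 0.03 0 0 0 -1;0 0.1 0.03 0 0 0 -1;0 0 0 0 0 0 -1;0 0 0 0 0 0 -1;0 0 0 0 0 0 -1"

```text
clock: 5.9
eef_pos: [522.6, 158.9, 27.5]
tcp_rot: [2.856, 0.004, 1.451]
contact_force: [-0.5, -0.4, 0.3]
opening: 0.001
```

Run:
```python
from h import *
s=r.sense(); print(s["clock"],w2f(s["eef_pos"]),s["contact_force"],s["tcp_rot"])
c=r.camera_info("wrist");im=r.grab_frame("wrist"); cv2.imwrite("pics/w4.png",im[:,:,::-1])
a=im[120:290,230:560,::-1];cv2.imwrite("pics/w4c.png",cv2.resize(a,None,fx=2.4,fy=2.4))
```

```text
5.9 [-66.13901754  -0.23430216  27.45354969] [-0.46676687 -0.43479538  0.25382695] [2.85637704 0.00356458 1.45100636]
```

View pics/w4c.png

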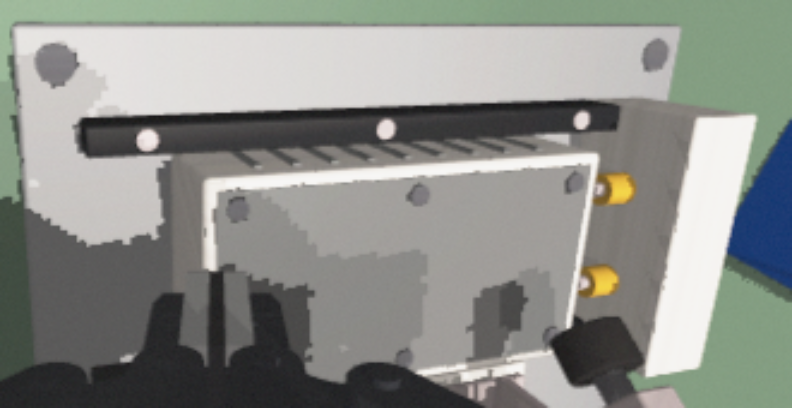

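Run:
```python
from h import *
c=r.camera_info("wrist")
W=lambda p:((p[0]+.5)/2.4-.5+230,(p[1]+.5)/2.4-.5+120)
for p,z in [((597,153),46),((205,181),46),((571,352),46),((695,118),50),((647,375),50)]: print(w2f(bp(c,W(p),z)).round(1))
```

```text
[33.  29.9 46. ]
[-74.6  30.2  46. ]
[ 35.1 -29.1  46. ]
[59.6 38.7 50. ]
[ 60.8 -38.6  50. ]
```

Request:
jog_arm --increments "0 0.19 0.06 0 0 0 -1;0 0.19 0.06 0 0 0 -1;0 0.19 0.06 0 0 0 -1;0 0.19 0.06 0 0 0 -1;0 0.19 0.06 0 0 0 -1;0 0.19 0.06 0 0 0 -1;0 0 0 0 0 0 -1;0 0 0 0 0 0 -1"

```text
clock: 6.75
eef_pos: [534.8, 157.5, 27.3]
tcp_rot: [2.856, 0.003, 1.451]
contact_force: [0.2, -1.0, 1.4]
opening: -0.006
```

```bash
cat > look.py <<'E'
from h import *
import sys
s=r.sense(); print(s["clock"],w2f(s["eef_pos"]),s["contact_force"],s["tcp_rot"])
c=r.camera_info("wrist");np.save("c.npy",c,allow_pickle=True)
im=r.grab_frame("wrist"); cv2.imwrite(f"pics/{sys.argv[1]}.png",im[:,:,::-1])
a=im[120:290,230:560,::-1];cv2.imwrite(f"pics/{sys.argv[1]}c.png",cv2.resize(a,None,fx=2.4,fy=2.4))
E
python3 look.py w5
```

```text
6.75 [-53.901676    -0.20034814  27.27928178] [ 0.18955519 -1.03345303  1.38736801] [2.85600976 0.00341749 1.45099249]
```

View pics/w5c.png

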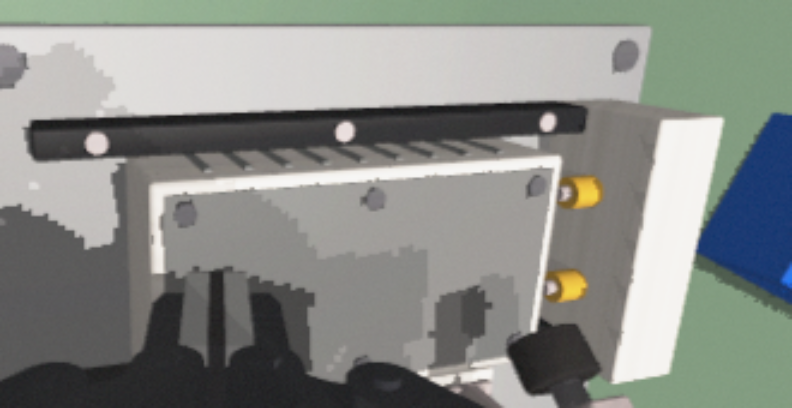

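Run:
```python
from h import *
c=np.load("c.npy",allow_pickle=True).item()
W=lambda p:((p[0]+.5)/2.4-.5+230,(p[1]+.5)/2.4-.5+120)
for p,z in [((560,155),46),((152,185),46),((537,322),46),((661,120),50),((612,381),50)]: print(w2f(bp(c,W(p),z)).round(1))
s=r.sense();e=s["eef_pos"]
q=pj(c,[e,f2w([-54,11,27]),f2w([-75,0,46]),f2w([-75,-30,46]),f2w([-75,-30,12]),f2w([-75,30,12])]);print(q,((q-[230,120])*2.4).round())
R=cv2.Rodrigues(c["rvec"])[0];print("cam",w2f(-R.T@c["tvec"]))
```

```text
[33.1 30.2 46. ]
[-74.2  30.2  46. ]
[ 33.5 -17.6  46. ]
[60.1 38.7 50. ]
[ 59.8 -38.3  50. ]
[[320.32959362 233.44428379]
 [320.10366744 216.52118812]
 [293.03013348 250.12361429]
 [294.31928544 297.59058353]
 [284.63365597 268.61517991]
 [281.49457926 183.50442057]] [[217. 272.]
 [216. 232.]
 [151. 312.]
 [154. 426.]
 [131. 357.]
 [124. 152.]]
cam [-100.14563143   68.46389071  183.90391614]
```

Run:
```python
from h import *
for n in("scene","top"):
    im=r.grab_frame(n)[:,:,::-1]; cv2.imwrite(f"pics/{n}2.png",im)
    p=pj(n,[r.sense()["eef_pos"]])[0].astype(int); print(n,p)
    a=im[p[1]-60:p[1]+60,p[0]-80:p[0]+80]
    cv2.imwrite(f"pics/{n}2c.png",cv2.resize(a,None,fx=5,fy=5,interpolation=cv2.INTER_CUBIC))
```

```text
scene [361 206]
top [272 210]
```

View pics/scene2c.png

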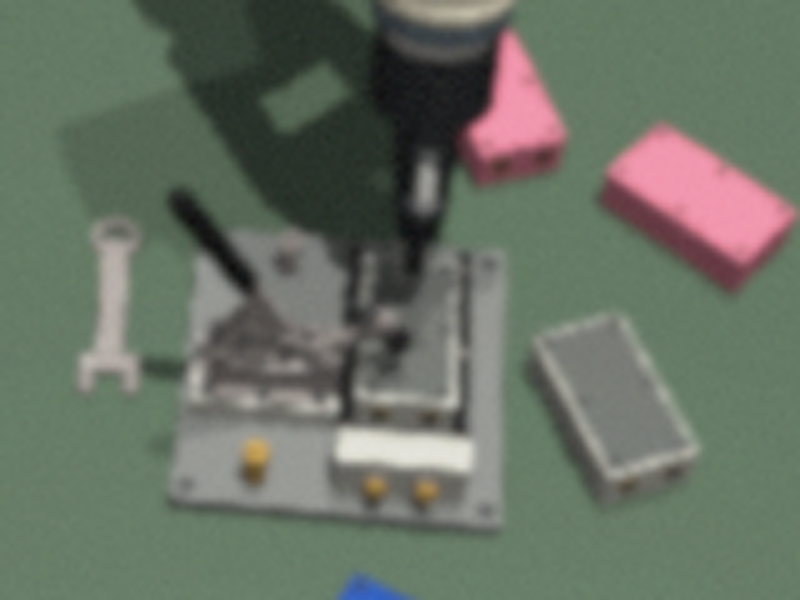

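View pics/w5.png

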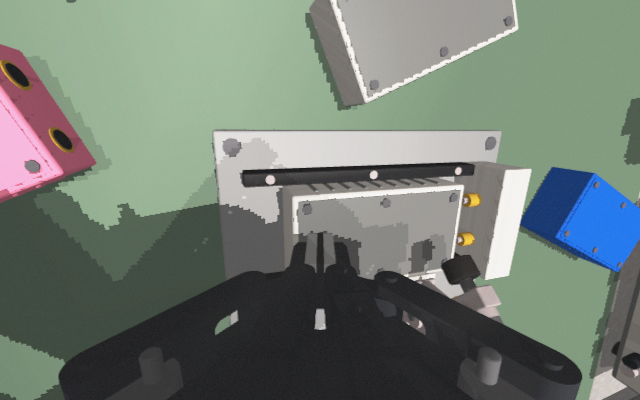

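Request:
jog_arm --increments "0 -1 -1 0 0 0 -1;0 -1.9 -0.3 0 0 0 -1;0 -1.9 -0.3 0 0 0 -1;0 0 0.4 0 0 0 -1;0 -0.25 0.85 0 0 0 -1;0 -0.2 0.6 0 0 0 -1;0 0 0 0 0 0 -1;0 0 0 0 0 0 -1"

```text
clock: 7.7
eef_pos: [485.5, 163.2, 9.6]
tcp_rot: [2.857, 0.004, 1.451]
contact_force: [0.3, 0.6, 0.0]
opening: -0.001
```

```bash
python3 look.py w6
python3 - <<'E'
from h import *
im=r.grab_frame("scene")[:,:,::-1]
p=pj("scene",[r.sense()["eef_pos"]])[0].astype(int); print(p)
a=im[p[1]-60:p[1]+60,p[0]-80:p[0]+80]
cv2.imwrite(f"pics/scene3c.png",cv2.resize(a,None,fx=5,fy=5,interpolation=cv2.INTER_CUBIC))
E
```

```text
7.7 [-103.52236842   -0.40679498    9.63067334] [0.26179587 0.58539944 0.01037378] [2.8568234  0.00385969 1.45065595]
[361 197]
```

View pics/w6c.png

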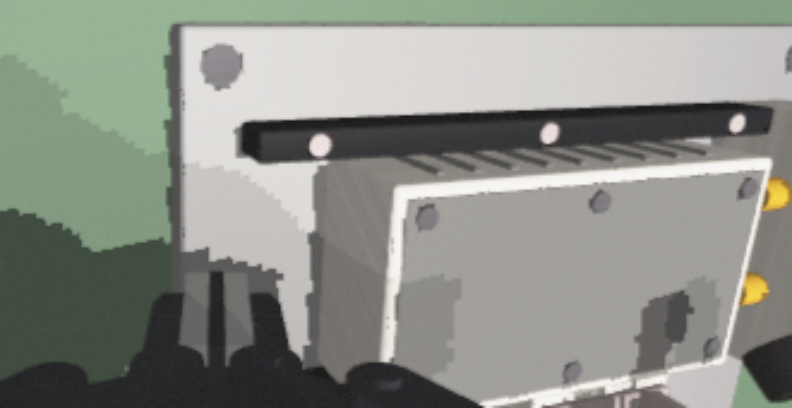

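View pics/scene3c.png

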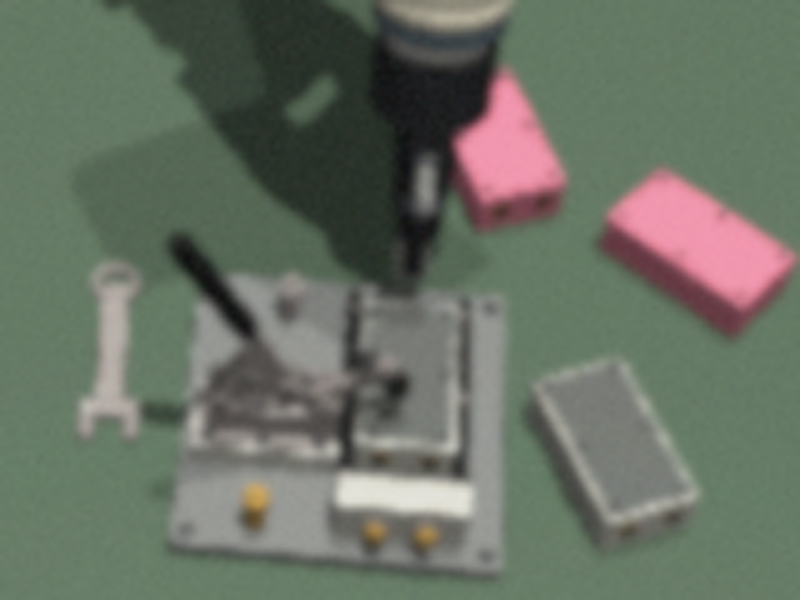

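Request:
jog_arm --increments "0 0.48 0.14 0 0 0 -1;0 0.48 0.14 0 0 0 -1;0 0.48 0.14 0 0 0 -1;0 0.48 0.14 0 0 0 -1;0 0.38 0.11 0 0 0 -1;0 0.38 0.11 0 0 0 -1;0 0.38 0.11 0 0 0 -1;0 0 0 0 0 0 -1"

```text
clock: 8.6
eef_pos: [516.8, 159.2, 9.9]
tcp_rot: [2.857, 0.004, 1.451]
contact_force: [-0.3, -0.2, -0.4]
opening: 0.003
```

```bash
python3 look.py w7
```

```text
8.6 [-71.98898381  -0.58263528   9.90779386] [-0.32732888 -0.17956177 -0.35357034] [2.85696728 0.00397577 1.45063137]
```

View pics/w7c.png

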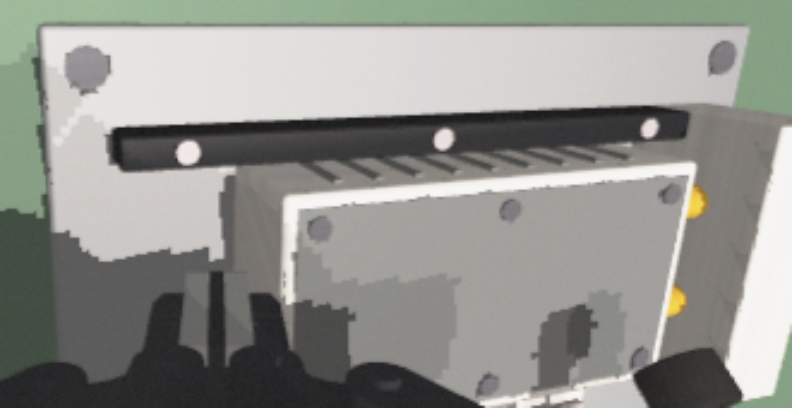

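Request:
jog_arm --increments "0 0.38 0.11 0 0 0 -1;0 0.29 0.09 0 0 0 -1;0 0.29 0.09 0 0 0 -1;0 0.29 0.09 0 0 0 -1;0 0 0 0 0 0 -1;0 0 0 0 0 0 -1;0 0 0 0 0 0 -1;0 0 0 0 0 0 -1"

```text
clock: 9.45
eef_pos: [530.1, 158.1, 10.1]
tcp_rot: [2.856, 0.003, 1.451]
contact_force: [0.4, -0.0, 0.2]
opening: -0.003
```

```bash
python3 look.py w8
```

```text
9.45 [-58.56347319  -0.09512073  10.14827226] [ 0.41773132 -0.02203334  0.17137383] [2.85575901 0.0031652  1.45107615]
```

View pics/w8c.png

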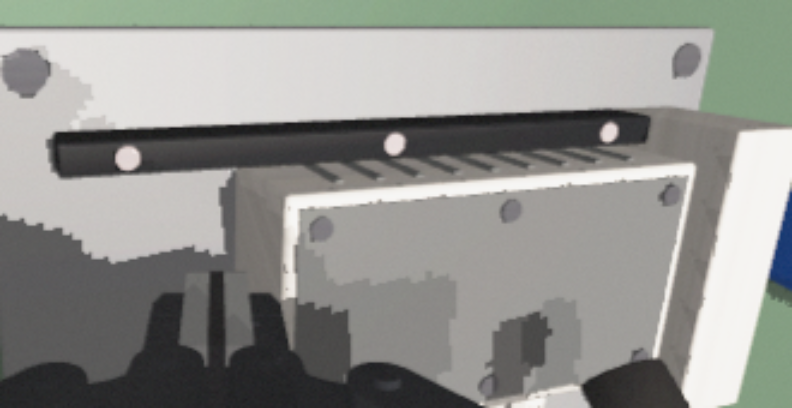

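Run:
```python
from h import *
c=np.load("c.npy",allow_pickle=True).item()
W=lambda p:((p[0]+.5)/2.4-.5+230,(p[1]+.5)/2.4-.5+120)
for p,z in [((694,164),46),((285,197),46),((658,356),46),((735,132),50),((686,400),50)]: print(w2f(bp(c,W(p),z)).round(1))
```

```text
[52.8 30.2 46. ]
[-55.   30.5  46. ]
[ 53.8 -22.6  46. ]
[58.6 38.6 50. ]
[ 61.8 -35.   50. ]
```

Request:
jog_arm --increments "0 0.19 0.06 0 0 0 -1;0 0.15 0.04 0 0 0 -1;0 0.1 0.03 0 0 0 -1;0 0.05 0.015 0 0 0 -1;0 0.05 0.015 0 0 0 -1;0 0.05 0.015 0 0 0 -1;0 0 0 0 0 0 -1;0 0 0 0 0 0 -1"

```text
clock: 10.3
eef_pos: [535.0, 156.9, 9.8]
tcp_rot: [2.858, 0.004, 1.451]
contact_force: [-5.1, -0.0, 4.3]
opening: -0.002
```

Request:
jog_arm --increments "0 0.05 0.015 0 0 0 -1;0 0 0 0 0 0 -1;0 0.05 0.015 0 0 0 -1;0 0 0 0 0 0 -1;0 0.05 0.015 0 0 0 -1;0 0 0 0 0 0 -1;0 0 0 0 0 0 -1;0 0 0 0 0 0 -1"

```text
clock: 11.1
eef_pos: [536.1, 156.7, 9.7]
tcp_rot: [2.858, 0.005, 1.451]
contact_force: [-8.6, 0.9, 8.3]
opening: 0.001
```

```bash
python3 look.py w9
```

```text
11.1 [-52.46853235  -0.79868667   9.67780898] [-8.6209308   0.93478087  8.33711743] [2.85821368 0.00460077 1.45069505]
```

View pics/w9c.png

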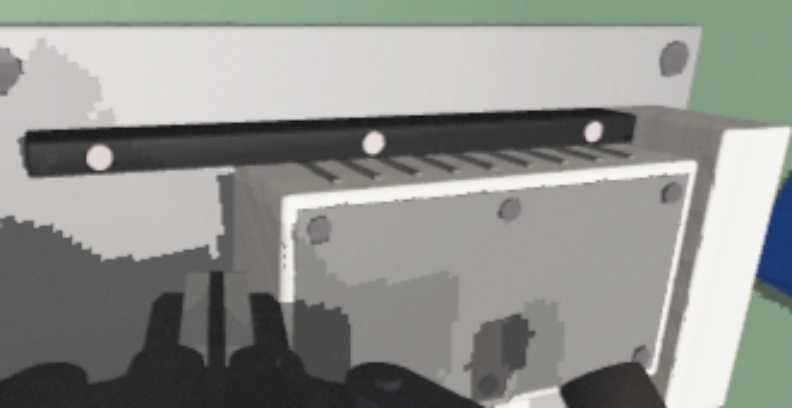

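Run:
```python
from h import *
c=np.load("c.npy",allow_pickle=True).item()
W=lambda p:((p[0]+.5)/2.4-.5+230,(p[1]+.5)/2.4-.5+120)
for p,z in [((695,161),46),((283,196),46),((661,352),46),((723,128),50),((670,400),50)]: print(w2f(bp(c,W(p),z)).round(1))
```

```text
[58.1 30.5 46. ]
[-49.5  30.3  46. ]
[ 59.7 -21.7  46. ]
[59.5 39.3 50. ]
[ 61.1 -34.   50. ]
```

Request:
jog_arm --increments "0 0.05 0.015 0 0 0 -1;0 0 0 0 0 0 -1;0 0.05 0.015 0 0 0 -1;0 0 0 0 0 0 -1;0 0.05 0.015 0 0 0 -1;0 0 0 0 0 0 -1;0 0 0 0 0 0 -1;0 0 0 0 0 0 -1"

```text
clock: 11.95
eef_pos: [536.2, 156.4, 9.4]
tcp_rot: [2.86, 0.005, 1.451]
contact_force: [-15.9, 5.1, 13.5]
opening: -0.0
```

Request:
jog_arm --increments "0 0.05 0.015 0 0 0 -1;0 0 0 0 0 0 -1;0 0.05 0.015 0 0 0 -1;0 0 0 0 0 0 -1;0 0.05 0.015 0 0 0 -1;0 0 0 0 0 0 -1;0 0 0 0 0 0 -1;0 0 0 0 0 0 -1"

```text
clock: 12.75
eef_pos: [536.4, 156.1, 9.1]
tcp_rot: [2.862, 0.006, 1.451]
contact_force: [-24.6, 8.2, 18.5]
opening: 0.001
```

```bash
python3 look.py w10
```

```text
12.75 [-52.15487113  -1.30662089   9.09495615] [-24.56089434   8.23376166  18.5326446 ] [2.86173607 0.00606818 1.45052602]
```

View pics/w10c.png

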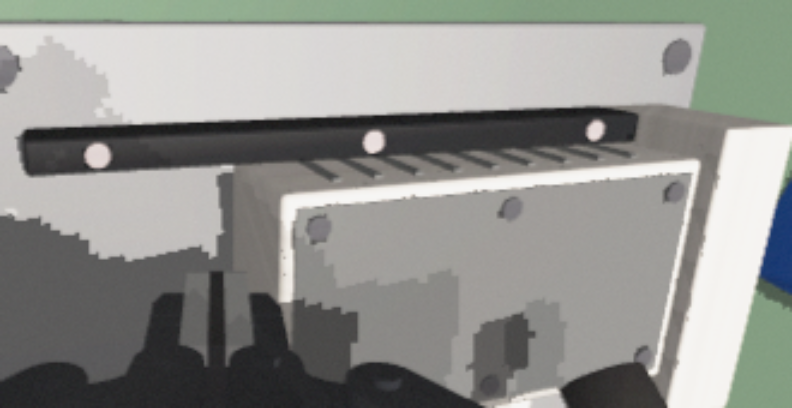

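Request:
jog_arm --increments "0 -0.48 -0.14 0 0 0 -1;0 -1.4 -0.4 0 0 0 -1;0 -1.9 -0.56 0 0 0 -1;0 0 -3 0 0 0 -1;0 0 -4 0.1 0 0 -1;0 0 -4.5 0.1 0 0 -1;0 0 -5 0.085 0 0 -1;0 0 -5 0 0 0 -1"

```text
clock: 13.6
eef_pos: [470.9, 165.4, 219.3]
tcp_rot: [3.13, 0.006, 1.448]
contact_force: [1.9, 0.1, 0.4]
opening: 0.003
```

```bash
python3 look.py w11
python3 - <<'E'
from h import *
im=r.grab_frame("scene")[:,:,::-1]
a=im[170:260,290:430]
cv2.imwrite(f"pics/scene4c.png",cv2.resize(a,None,fx=5.7,fy=5.7,interpolation=cv2.INTER_CUBIC))
# path
P=[(1.85,-121,201,-74,64),(1.7,-142,196,-72.4,68.3),(1.63,-151,193,-71.4,70),(1.43,-166,183,-69,75),(1.16,-179,168,-66,77.6),(.9,-188,153,-63,80),(.63,-195,136,-61.7,80.9),(.45,-199,124,-60.9,81.5),(.2,-203,107,-60.3,81.9),(0,-205,92,-60,82)]
for j,ty,tz,py,pz in P:
    u=np.array([ty-py,tz-pz]);u/=np.linalg.norm(u);n=np.array([-u[0]*0+u[1],-u[0]])
    k=np.array([py,pz])+115*u+8*n; print(j,"contact",k.round(),"realtip",(k+[11,0]).round(),"TCP z",(k[1]-20).round())
E
```

```text
13.6 [-1.18211991e+02  6.50280306e-02  2.19297573e+02] [1.93826937 0.10391033 0.43004505] [3.1302688  0.00560022 1.44837631]Traceback (most recent call last):
  File "<stdin>", line 8, in <module>
numpy._core._exceptions._UFuncOutputCastingError: Cannot cast ufunc 'divide' output from dtype('float64') to dtype('int64') with casting rule 'same_kind'
```

View pics/w11.png

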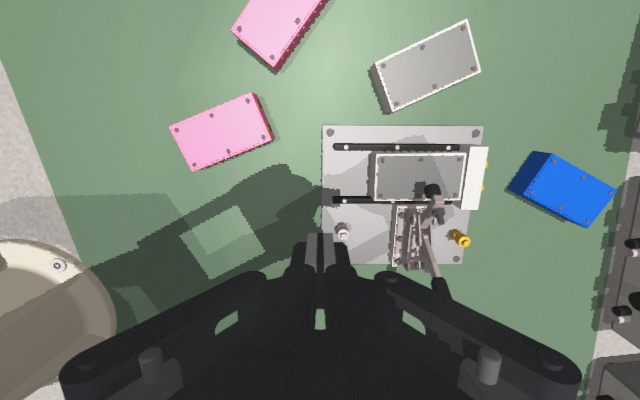

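View pics/scene4c.png

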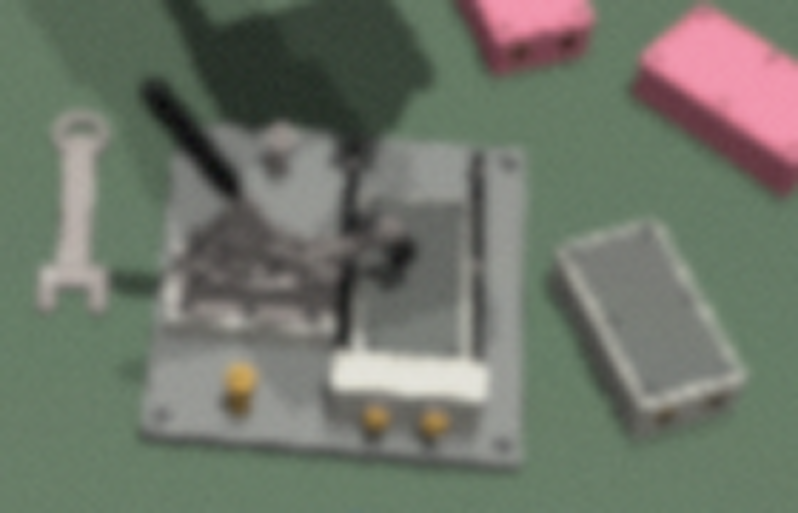

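Run:
```python
import numpy as np
P=[(1.85,-121,201,-74,64),(1.7,-142,196,-72.4,68.3),(1.63,-151,193,-71.4,70),(1.43,-166,183,-69,75),(1.16,-179,168,-66,77.6),(.9,-188,153,-63,80),(.63,-195,136,-61.7,80.9),(.45,-199,124,-60.9,81.5),(.2,-203,107,-60.3,81.9),(0,-205,92,-60,82)]
for j,ty,tz,py,pz in P:
    u=np.array([ty-py,tz-pz],float);u/=np.linalg.norm(u);n=np.array([u[1],-u[0]])
    k=np.array([py,pz])+115*u+8*n; print(j,"contact",k.round(),"realtip",(k+[11,0]).round(),"TCP z",(k[1]-20).round())
```

```text
1.85 contact [-104.  175.] realtip [-93. 175.] TCP z 155.0
1.7 contact [-120.  173.] realtip [-109.  173.] TCP z 153.0
1.63 contact [-127.  171.] realtip [-116.  171.] TCP z 151.0
1.43 contact [-140.  166.] realtip [-129.  166.] TCP z 146.0
1.16 contact [-151.  156.] realtip [-140.  156.] TCP z 136.0
0.9 contact [-158.  145.] realtip [-147.  145.] TCP z 125.0
0.63 contact [-165.  132.] realtip [-154.  132.] TCP z 112.0
0.45 contact [-168.  123.] realtip [-157.  123.] TCP z 103.0
0.2 contact [-172.  110.] realtip [-161.  110.] TCP z 90.0
0 contact [-174.   98.] realtip [-163.   98.] TCP z 78.0
```

Request:
jog_arm --increments "-2.1 3.2 0 0 0 0 -1;-2.1 3.2 0 0 0 0 -1;-2.1 3.2 0 0 0 0 -1;-2.1 3.2 0 0 0 0 -1;0 0 0 0.01 0 0 -1;0 0 2 0 0 0 -1;0 0 2 0 0 0 -1;0 0 0 0 0 0 -1"

```text
clock: 14.5
eef_pos: [584.1, 66.0, 175.7]
tcp_rot: [-3.139, 0.008, 1.449]
contact_force: [-1.1, 0.4, -0.1]
opening: -0.003
```

```bash
python3 look.py w12
python3 - <<'E'
from h import *
im=r.grab_frame("scene")[:,:,::-1]
a=im[130:240,280:420]
cv2.imwrite(f"pics/scene5c.png",cv2.resize(a,None,fx=5.4,fy=5.4,interpolation=cv2.INTER_CUBIC))
E
```

```text
14.5 [  6.05707876 -85.08737635 175.71669818] [-1.05516834  0.43191586 -0.13451941] [-3.13879242  0.00829982  1.44874509]
```

View pics/w12.png

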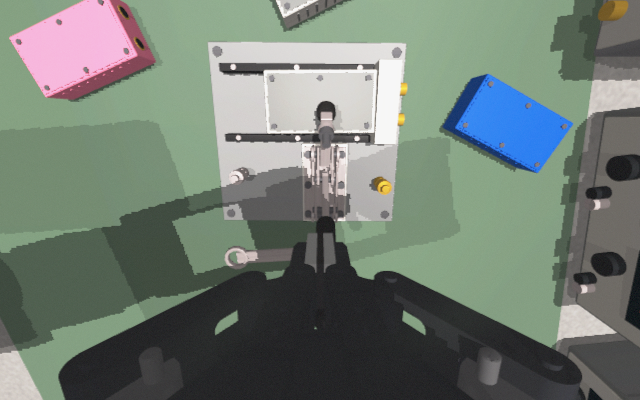

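View pics/scene5c.png

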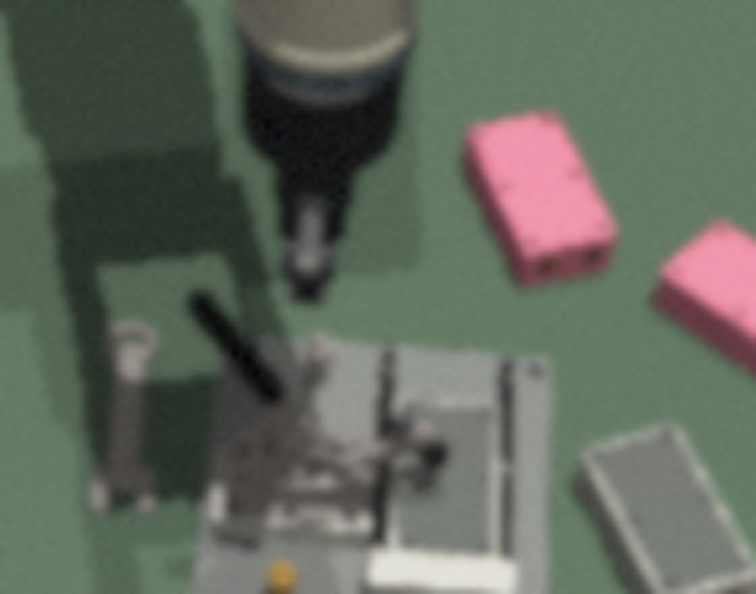

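Run:
```python
from h import *
for z in (176,190,196,202): print(z,(pj("scene",[f2w([6,-85,z])])[0]-[280,130])*5.4)
for p in [(-142,196),(-151,193),(-130,199)]: print(p,(pj("scene",[f2w([10,*p])])[0]-[280,130])*5.4)
```

```text
176 [300.22776113 320.73655459]
190 [301.2297495  303.75266967]
196 [301.66469155 296.38032279]
202 [302.10300021 288.95091125]
(-142, 196) [191.23142406 294.4549513 ]
(-151, 193) [173.95049581 296.91142427]
(-130, 199) [214.38105561 292.40106022]
```

Request:
jog_arm --increments "0 0.4 1.2 0 0 0 -1;0 0 1.2 0 0 0 -1;-1 0 0 0 0 0 -1;-1 0 0 0 0 0 -1;-0.6 0 0.1 0 0 0 -1;-0.6 0 0.2 0 0 0 -1;-0.7 0 0.2 0 0 0 -1;0 0 0 0 0 0 -1"

```text
clock: 15.4
eef_pos: [585.7, 25.6, 149.9]
tcp_rot: [3.139, 0.007, 1.448]
contact_force: [-0.3, 0.4, 0.9]
opening: 0.0
```

```bash
python3 look.py w13
python3 - <<'E'
from h import *
im=r.grab_frame("scene")[:,:,::-1]
a=im[130:240,280:420]
cv2.imwrite(f"pics/scene6c.png",cv2.resize(a,None,fx=5.4,fy=5.4,interpolation=cv2.INTER_CUBIC))
E
```

```text
15.4 [  12.43565064 -125.03846869  149.89565395] [-0.28003999  0.38471971  0.9237539 ] [3.13919324 0.00734516 1.44784449]
```

View pics/w13.png

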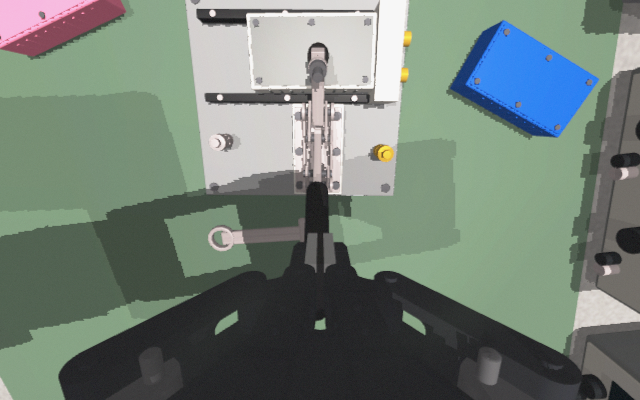

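View pics/scene6c.png

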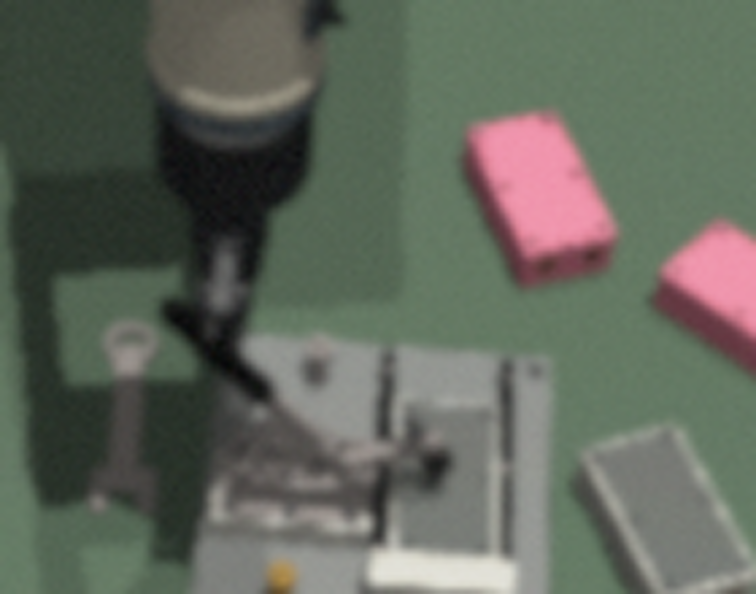

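Request:
jog_arm --increments "-0.6 -0.2 0.5 0 0 0 -1;-0.6 0 0.5 0 0 0 -1;-0.4 0 0.6 0 0 0 -1;-0.4 0 0.6 0 0 0 -1;-0.3 0 0.6 0 0 0 -1;-0.3 0 0.6 0 0 0 -1;-0.2 0 0.5 0 0 0 -1;0 0 0 0 0 0 -1"

```text
clock: 16.3
eef_pos: [580.5, -1.7, 110.8]
tcp_rot: [3.139, 0.007, 1.449]
contact_force: [-0.4, -1.3, 4.8]
opening: 0.002
```

```bash
python3 look.py w14
python3 - <<'E'
from h import *
im=r.grab_frame("scene")[:,:,::-1]
a=im[130:240,280:420]
cv2.imwrite(f"pics/scene7c.png",cv2.resize(a,None,fx=5.4,fy=5.4,interpolation=cv2.INTER_CUBIC))
E
```

```text
16.3 [  10.56130624 -152.7382461   110.78466595] [-0.44006321 -1.32548186  4.82376318] [3.13934037 0.0074497  1.44852431]
```

View pics/scene7c.png

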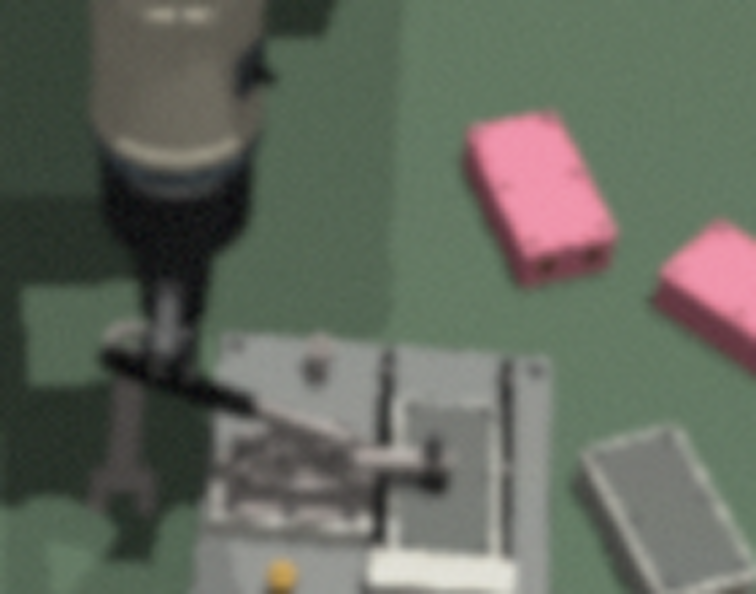

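Lever is going down and the rubber now pushes back (4.8 N), as expected. Next I continue through the dead point.

Request:
jog_arm --increments "-0.2 0 0.5 0 0 0 -1;-0.2 0 0.5 0 0 0 -1;-0.1 0 0.5 0 0 0 -1;-0.1 0 0.5 0 0 0 -1;-0.1 0 0.5 0 0 0 -1;-0.1 0 0.4 0 0 0 -1;0 0 0 0 0 0 -1;0 0 0 0 0 0 -1"

```text
clock: 17.2
eef_pos: [579.5, -9.3, 82.0]
tcp_rot: [3.139, 0.007, 1.449]
contact_force: [0.2, -0.5, 0.2]
opening: -0.003
```

```bash
python3 look.py w15
python3 - <<'E'
from h import *
im=r.grab_frame("scene")[:,:,::-1]
a=im[130:240,280:420]
cv2.imwrite(f"pics/scene8c.png",cv2.resize(a,None,fx=5.4,fy=5.4,interpolation=cv2.INTER_CUBIC))
for p in [(-205,92),(-203,107)]: print(p,(pj("scene",[f2w([10,*p])])[0]-[280,130])*5.4)
E
```

```text
17.2 [  10.50027246 -160.4413586    82.03125353] [ 0.24127741 -0.47355517  0.17876879] [3.13948037 0.00704712 1.448607  ]
(-205, 92) [ 77.7274469  406.33494824]
(-203, 107) [ 80.34274921 390.15533163]
```

View pics/scene8c.png

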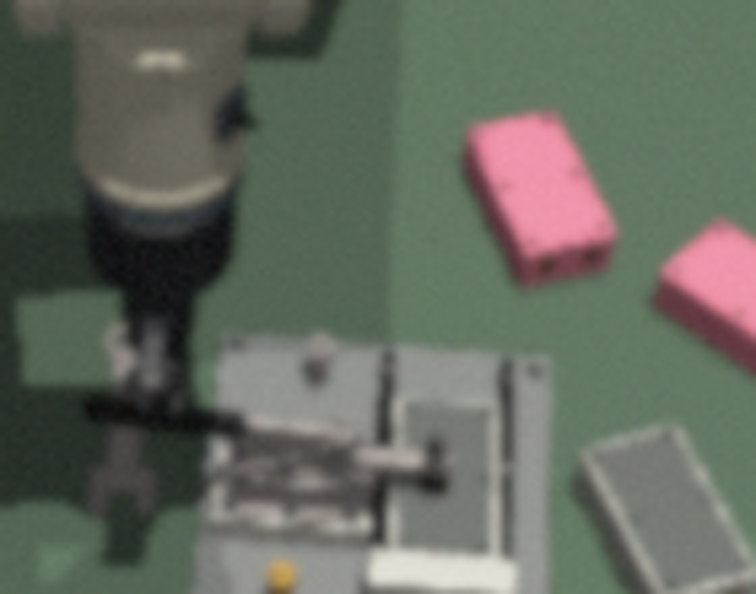

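Request:
jog_arm --increments "0 0 -1 0 0 0 -1;0 0 -3 0 0 0 -1;0 0 -4 0 0 0 -1;-2 0 -4 0 0 0 -1;-3 0 -4 0 0 0 -1;-3 0 0 0 0 0 -1;0 0 0 0 0 0 -1;0 0 0 0 0 0 -1"

```text
clock: 18.1
eef_pos: [569.5, -87.8, 243.5]
tcp_rot: [3.138, 0.007, 1.447]
contact_force: [-0.5, 0.3, -0.2]
opening: 0.005
```

```bash
python3 look.py w16
python3 - <<'E'
from h import *
im=r.grab_frame("scene")[:,:,::-1]
a=im[130:240,280:420]
cv2.imwrite(f"pics/scene9c.png",cv2.resize(a,None,fx=5.4,fy=5.4,interpolation=cv2.INTER_CUBIC))
E
```

```text
18.1 [   9.91211619 -239.58372117  243.45429577] [-0.46044052  0.34444679 -0.22614202] [3.13842793 0.00676643 1.44722905]
```

View pics/scene9c.png

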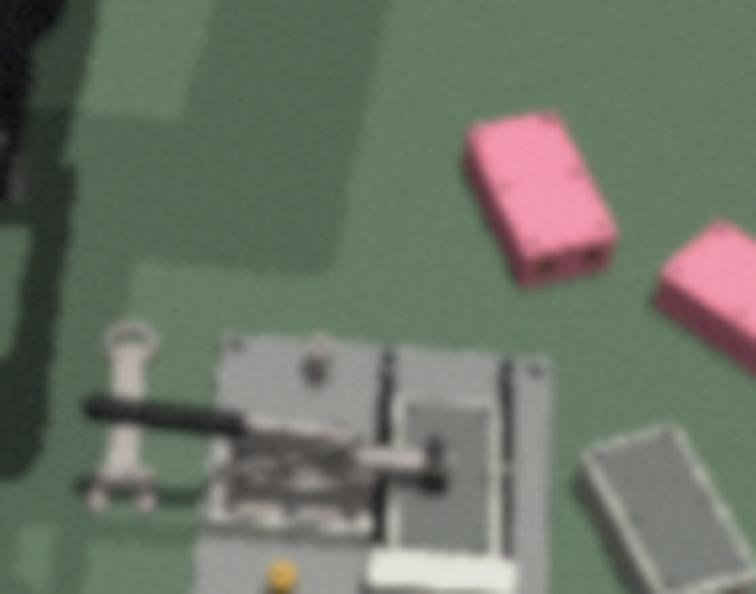

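View pics/w16.png

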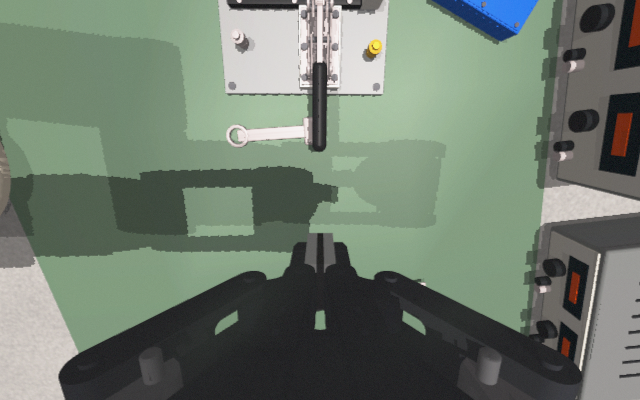

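The lever lies flat, with its tip at crop (92,408); I predicted row 406 for locked and 390 for the dead point. The foot is on the module, the module is against the block, and the arm is clear.

```bash
python3 -c "
from rig import r
print(r.sign_off())"
```

```text
the job is handed in; nothing more can be done
None
```

I pushed the module home against the connector block and pushed the clamp lever past its dead point, and it snapped into lock. The job was handed in at about 18 s on the robot's clock; sign-off reports no verdict.

**Module:** At the block the push stalled at about 25 N. The images put the module's rear end at fixture x of about −50 and its front at 58 to 60, within about 2 mm of home.

**Lever:** The rubber pushed back with about 5 N, and that force fell to zero as the lever snapped over. The last picture shows the lever flat with its tip at the predicted locked height. Sideways its tip was about 14 crop pixels (roughly 8 to 10 mm) off the predicted spot, which I put down to calibration and blur. I could not measure the foot's force on the module; the picture only shows the foot on top of it.

**Surroundings:** The arm ended well clear, with no force on the tool. The things visible in the final pictures looked unmoved. I took no full-scene picture at the end, so the can, tray, screwdriver and meter were not rechecked, though I never went near them after the start.

**Disagreement found:** The shut fingertips really end about 20 mm short of the reported tool point. My first push therefore slid just above the module without touching it. I backed off, corrected for the offset and pushed again.

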